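Blue driver onto the tool rest

TASK

Pick up the blue bit driver and lay it on the raised orange tool rest, its handle level in both notches and roughly centred between them; the shaft may point either way. Set it down rather than dropping it, and leave the red and yellow drivers where they lie.

Things in the scene. Friction and masses are not known exactly. Their poses are not given: they have to be found in the camera images.
- blue_driver_center (a point): blue bit driver lying level on the bench: straight octagonal blue handle 110 mm long, 16 mm across the flats, steel shaft 50 mm long and 5 mm thick at one end; about 60 g, balanced near mid-handle. Point: centre of the handle, 8 mm above the bench; x along the driver towards the shaft, z up as it lies. This is the one to move.
- red_driver_center (a point): red bit driver lying level on the bench: straight octagonal red handle 110 mm long, 16 mm across the flats, steel shaft 50 mm long and 5 mm thick at one end; about 60 g, balanced near mid-handle. Point: centre of the handle, 8 mm above the bench; x along the driver towards the shaft, z up as it lies. Leave it.
- yellow_driver_center (a point): yellow bit driver lying level on the bench: straight octagonal yellow handle 110 mm long, 16 mm across the flats, steel shaft 50 mm long and 5 mm thick at one end; about 60 g, balanced near mid-handle. Point: centre of the handle, 8 mm above the bench; x along the driver towards the shaft, z up as it lies. Leave it.
- rest_seat (a point): orange rest fixed to the bench: two upright plates 8 mm thick (x), 56 mm wide (y), centred 32 mm either side of the middle along x, on a 92 x 76 x 10 mm base. Each has an open notch in its top: flat seat 60 mm above the bench, 36 mm wide (y), prongs 14 mm higher. Point: midway between the notches, at seat height; x from notch to notch, z up. A seated handle lies along x, its centre 8 mm above the point.

How it is judged:
By the outcome, as a careful person would: the job done as asked, in the order asked, and still so for the second after the job is handed in, with the robot touching nothing.
It also fails if it takes over 42 s, if anything falls off the work surface, if the arm or the gripper's body presses on something with over 40 N, if the wrist force passes 120 N, or if a joint passes its speed limit or range.

ROBOT

A 6-joint arm with a two-finger parallel gripper is mounted at the origin on the work surface. World frame = base frame: x ahead of the robot, y to its left, z up, the work surface at z = 0. Lengths are in m, angles in rad, forces in N, time in s.
With the tool pointing down it reaches from about 0.35 to 0.875 m from the base axis. Payload 15.5 kg.
Tool frame: the origin (TCP) lies midway between the tips of the shut fingers; the grasp point (between the pads) lies grip_point_offset behind it (grip_point_offset is the distance from the TCP to the grasp point, in m); x points along the fingers, y is the direction in which the jaws open and shut, and the axes are right-handed (so a half turn about x gives the same grasp; the last joint's range is limited). The gripper opens to 85 mm and grips with 20 to 120 N. Pads are 22 mm wide; open, the fingers measure 114 mm over their backs; the gripper's body (76 mm by 85 mm) begins 54 mm behind the grasp point. The pads swing forward as they close: fully open they stand 13 mm farther back than shut.
Start: joints at [1.062, 0.494, 1.345, -0, 1.302, -0.096], TCP at [0.251, 0.573, 0.231] pointing down, gripper open.
Joint ranges: [-2.91, 2.91], [-0.82, 2.16], [0.22, 2.67], [-1.22, 4.37], [0.12, 2.79], [-3.08, 3.08]. Speed limits (rad/s): [1.89, 1.89, 2.57, 3.01, 3.01, 3.01].

INTERFACE

Orientations are given as a unit quaternion [x, y, z, w].
In Python, from workcell import * gives the robot as it stands.
- The arm moves only by the shell command python3 -m inch 'ROWS' [OPENING]. ROWS is JSON, a list of rows, each a list of 6 numbers: the shift along the tool's x, y, z in mm, then the turn, a rotation vector about the tool's x, y, z in degrees. In form: [[tx, ty, tz, ax, ay, az], ...]. A call has 1 to 10 rows; each row shifts and turns the commanded pose from where the row before left it, along the tool's axes as they then stand; what a row does not reach is not made up. A row lasts 1/8 s, in which the tool goes at most 62.5 mm and 10.7 degrees, less where a joint would pass 70% of its speed; a pose out of reach is approached as far as the arm can. A call with a gripper value outside its range is refused whole. OPENING is the opening, from -1 (shut) to 1 (fully open), so that 0 is half open, set as the call begins (- or left out, the last holds). The fingers move at their own pace and stop on an object; the grip force is fixed at half the most. Time passes only in rows, so rows that do not move let the fingers close. It gives the time, the measured TCP pose, the force and the opening at its end, in the units of the state.
- read_state(): the state, without advancing time (a new reading comes with each control period).
- read_camera(name): name is "side" or "top"; returns a dict with "image" (480x640x3 uint8, red, green, blue), "K" (3x3 intrinsics, pixels), "T" (4x4, takes a point from camera to world coordinates). Camera axes: x right, y down, z forward; pixel columns grow to the right and rows downward; lengths in m; the calibration is good to about 2 mm. A picture is of the moment at which its call begins. There is no depth.
- hand_in(): hands the job in, once; it reports no verdict.
The state is a dict: "time_s": time; "joints": joint angles; "qvel": joint speeds; "effort": joint torques, N m; "eef_pos": TCP position; "ee_rot": TCP orientation; "force": force on the tool from outside, world axes, zero at the start; "moment": the same for the moment, N m; "gripper_width": opening from 0.0 (shut) to 1.0 (fully open).
Only numpy, scipy, OpenCV 4.12 (cv2) and the standard library are available. Lean on these libraries where they do the work, as an engineer would, in place of code of your own. Each camera call takes 0.05 s, during which the arm holds its last target.

## Working session

There is one attempt and no reset: what is moved stays moved. The work goes in short steps, Python scripts to look and compute and a shell command to move; the robot and the scene stay as the last step left them, time stands still between calls to the robot, and variables do not carry over. Pictures are saved under pics/ and viewed, and the job is handed in when it is done.

```bash
mkdir -p pics; python3 - <<'E'
from workcell import *
import cv2
s=read_state(); print({k:s[k] for k in ('time_s','joints','eef_pos','ee_rot','force','gripper_width')})
try: print(grip_point_offset)
except Exception as e: print(e)
for n in ("top","side"):
    c=read_camera(n); cv2.imwrite(f"pics/{n}0.png",c["image"][:,:,::-1]); print(n,c["K"].tolist(),c["T"].round(4).tolist())
E
```

```text
{'time_s': 0.0, 'joints': array([ 1.06249817e+00,  4.94190358e-01,  1.34614694e+00,  2.19206691e-05,
        1.30251889e+00, -9.55160175e-02]), 'eef_pos': array([0.25054127, 0.57217677, 0.23069045]), 'ee_rot': array([ 0.1444843 ,  0.69223916, -0.14533291,  0.69195923]), 'force': array([ 0.55497173, -0.84886259,  0.13704944]), 'gripper_width': 0.9995415559283722}
0.0187
top [[473.06114651726193, 0.0, 321.9004711676952], [0.0, 473.06114651726193, 240.33040965010065], [0.0, 0.0, 1.0]] [[0.0031, -0.9828, 0.1844, 0.4065], [-0.9999, -0.0052, -0.0107, -0.0172], [0.0115, -0.1843, -0.9828, 0.7791], [0.0, 0.0, 0.0, 1.0]]
side [[513.1212434540777, 0.0, 322.05109778959996], [0.0, 513.1212434540777, 245.05469541775668], [0.0, 0.0, 1.0]] [[0.9518, -0.1936, 0.238, 0.3177], [-0.3066, -0.5686, 0.7633, -0.5871], [-0.0125, -0.7995, -0.6006, 0.5391], [0.0, 0.0, 0.0, 1.0]]
```

View pics/top0.png

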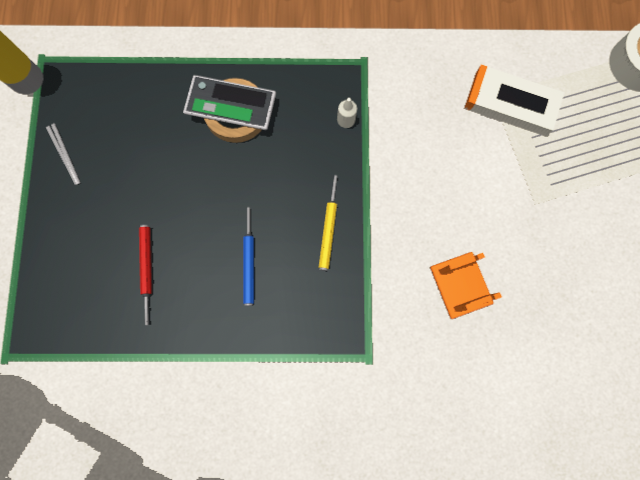

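View pics/side0.png

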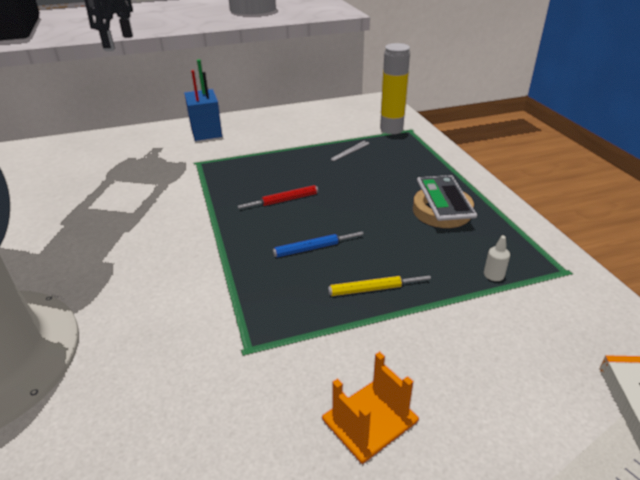

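The top view has the blue handle at about (248,270) with its shaft pointing up, and the rest at about (463,285). The side view has blue at (305,245) and the rest at (370,410). Next I'll measure both.

```bash
cat > h.py <<'E'
import numpy as np, cv2
def ray(c,uv,z):
    uv=np.atleast_2d(uv).astype(float); d=np.c_[uv,np.ones(len(uv))]@np.linalg.inv(c["K"]).T@c["T"][:3,:3].T
    o=c["T"][:3,3]; return o+d*((z-o[2])/d[:,2])[:,None]
def mask(c,lo,hi,box=None):
    m=cv2.inRange(cv2.cvtColor(c["image"],cv2.COLOR_RGB2HSV),lo,hi)
    if box: k=np.zeros_like(m); x0,y0,x1,y1=box; k[y0:y1,x0:x1]=1; m=m*k
    return m
E
python3 - <<'E'
from workcell import *
from h import *
B={"top":(200,180,300,330),"side":(240,210,400,270)}
for n in ("top","side"):
    c=read_camera(n)
    m=mask(c,(105,120,60),(130,255,255),B[n])
    p=np.argwhere(m)[:,::-1]
    r=ray(c,p,0.010); 
    (cx,cy),wh,a=cv2.minAreaRect((r[:,:2]*1000).astype(np.float32)); mu=r.mean(0); w=np.linalg.svd(r-mu)[2][0] if len(r)<5000 else 0
    print(n,len(p),"centre",cx,cy,wh,a,mu,"axis deg",np.degrees(np.arctan2(w[1],w[0])))
    R={"top":(400,230,520,330),"side":(310,340,430,470)}[n]
    m=mask(c,(3,120,80),(22,255,255),R)
    x0,y0,x1,y1=R; im=cv2.resize(c["image"][y0:y1,x0:x1,::-1],None,fx=5 if n=="top" else 4.5,fy=5 if n=="top" else 4.5,interpolation=cv2.INTER_CUBIC); cv2.imwrite(f"pics/rest_{n}.png",im)
E
```

```text
top 739 centre 502.3581237792969 95.00374603271484 (110.43534851074219, 16.499753952026367) 1.7150832414627075 [0.50227838 0.09489825 0.01      ] axis deg -178.1317474240319
side 706 centre 503.33636474609375 94.7658920288086 (115.50809478759766, 31.224367141723633) 1.7418200969696045 [0.50233999 0.09464252 0.01      ] axis deg -177.4662029038656
```

View pics/rest_top.png

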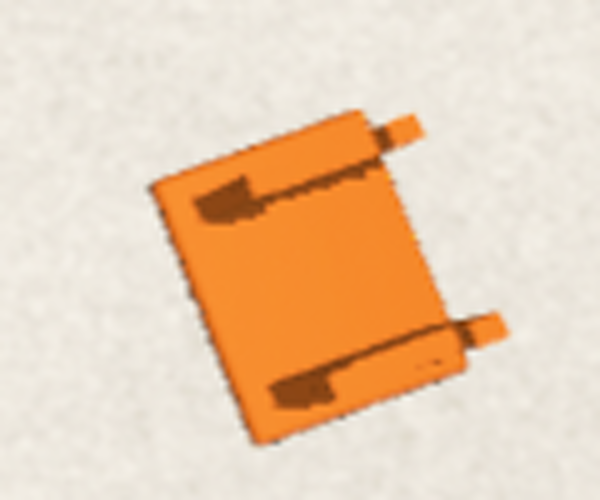

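View pics/rest_side.png

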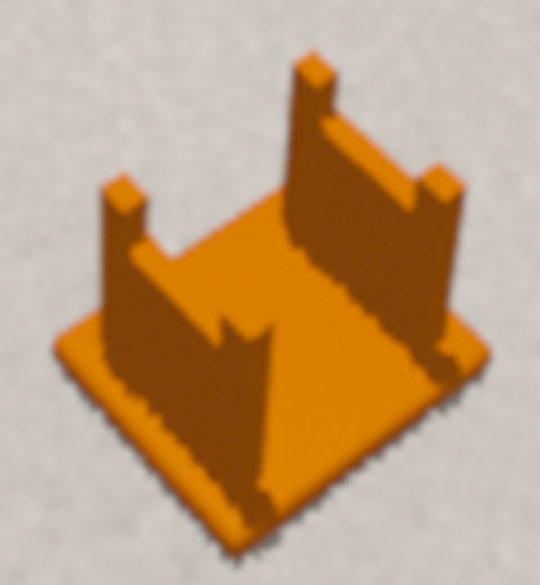

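The top zoom shows the base corners, crop px (152,186), (258,443), (465,368) and (360,112). The side zoom shows four prong tops at about (124,192), (248,325), (315,70) and (441,183). I'll cast these as rays.

```bash
python3 - <<'E'
from workcell import *
from h import *
c=read_camera("top")
p=np.array([(152,186),(258,443),(465,368),(360,112)])/5+(400,230)-0.4
r=ray(c,p,0.010); print(r.round(4)); print("base centre",r.mean(0),[np.linalg.norm(r[i]-r[i-1]).round(4) for i in range(4)])
d=(r[0]-r[1]+r[3]-r[2]); print("axis",np.degrees(np.arctan2(d[1],d[0])))
q=np.array([(405,130),(489,328)])/5+(400,230)-.4; print("top prongs",ray(c,q,.074).round(4))
c=read_camera("side")
p=np.array([(124,192),(248,325),(441,183),(315,70)])/4.5+(310,340)-.4
r=ray(c,p,0.074); print(r.round(4)); print("prong centre",r.mean(0),[np.linalg.norm(r[i]-r[i-1]).round(4) for i in range(4)])
d=r[2]-r[1]+r[3]-r[0];print("axis",np.degrees(np.arctan2(d[1],d[0])))
p=np.array([(58,347),(235,548),(488,356)])/4.5+(310,340)-.4
r=ray(c,p,0.005); print("base side",r.round(4),(r[0]+r[2])/2)
s=read_state()
from scipy.spatial.transform import Rotation as R
print(R.from_quat(s["ee_rot"]).as_matrix().round(4), s["time_s"])
E
```

```text
[[ 0.5075 -0.2032  0.01  ]
 [ 0.4243 -0.2342  0.01  ]
 [ 0.4485 -0.3026  0.01  ]
 [ 0.5324 -0.2731  0.01  ]]
base centre [ 0.47819526 -0.25325796  0.01      ] [np.float64(0.0742), np.float64(0.0887), np.float64(0.0726), np.float64(0.0889)]
axis 19.897476142679402
top prongs [[ 0.5165 -0.2652  0.074 ]
 [ 0.4569 -0.2868  0.074 ]]
[[ 0.44   -0.2433  0.074 ]
 [ 0.455  -0.2885  0.074 ]
 [ 0.5154 -0.2655  0.074 ]
 [ 0.5    -0.2222  0.074 ]]
prong centre [ 0.4776057  -0.25487234  0.074     ] [np.float64(0.0636), np.float64(0.0476), np.float64(0.0647), np.float64(0.046)]
axis 20.132582202388537
base side [[ 0.4248 -0.2346  0.005 ]
 [ 0.4487 -0.3027  0.005 ]
 [ 0.5321 -0.2731  0.005 ]] [ 0.47843555 -0.2538676   0.005     ]
[[-2.000e-04  4.012e-01  9.160e-01]
 [-4.000e-04  9.160e-01 -4.012e-01]
 [-1.000e+00 -5.000e-04 -0.000e+00]] 0.3
```

Everything agrees. Blue's centre is (0.502, 0.095) with its axis at about +1.8°. The rest is centred at (0.478, -0.254) with its axis at about 20°. The sizes match what was given. I'll move above blue now.

```bash
python3 -m inch '[[5,-28,35,0,0,0],[10,-34,42,0,0,0],[10,-34,42,0,0,0],[10,-34,42,0,0,0],[10,-34,42,0,0,0],[10,-34,42,0,0,0],[10,-34,42,0,0,0],[10,-34,42,0,0,0],[10,-34,42,0,0,0],[5,-34,42,0,0,0]]' 1
python3 -m inch '[[0,0,0,-8.5,0,0],[0,0,0,-8.5,0,0],[0,0,0,-8.4,0,0],[0,0,0,0,0,0]]'
cat >> h.py <<'E'
def delta(s,p,yaw=None):
    from scipy.spatial.transform import Rotation as R
    M=R.from_quat(s["ee_rot"]).as_matrix(); print("t",s["time_s"],"pos",s["eef_pos"].round(4),"f",np.round(s["force"],1),"w",round(s["gripper_width"],3))
    print("shift mm",(M.T@(np.array(p)-s["eef_pos"])*1000).round(1),"jaw yaw",np.degrees(np.arctan2(M[1,1],M[0,1])).round(2),"down",M[:,0].round(4),"j6",s["joints"][5])
E
python3 -c "
from workcell import *; from h import *
delta(read_state(),(.5023,.0948,.004))"
```

```text
time_s: 1.55
eef_pos: [0.4956, 0.0991, 0.1409]
ee_rot: [0.145, 0.692, -0.145, 0.692]
force: [1.2, 1.1, 0.3]
gripper_width: 1.004
time_s: 2.05
eef_pos: [0.4951, 0.1008, 0.1413]
ee_rot: [-0.01, 0.707, 0.011, 0.707]
force: [-0.8, 0.4, -0.4]
gripper_width: 1.002
t 2.05 pos [0.4951 0.1008 0.1413] f [-0.8  0.4 -0.4] w 1.002
shift mm [137.3  -6.2   7. ] jaw yaw 91.7 down [ 1.e-04  0.e+00 -1.e+00] j6 -1.5178322685678372
```

```bash
python3 -m inch '[[20,-6,7,0,0,0],[30,0,0,0,0,0],[30,0,0,0,0,0],[20,0,0,0,0,0],[15,0,0,0,0,0],[0,0,0,0,0,0]]'
python3 -c "
from workcell import *; from h import *
import cv2
delta(read_state(),(.5023,.0948,.004))
for n in ('top','side'):
  c=read_camera(n); im=c['image'][:,:,::-1]
  cv2.imwrite(f'pics/pre_{n}.png',cv2.resize(im[170:320,180:380] if n=='top' else im[150:300,220:420],None,fx=3,fy=3))"
```

```text
time_s: 2.8
eef_pos: [0.5019, 0.0951, 0.0257]
ee_rot: [-0.01, 0.708, 0.01, 0.707]
force: [0.7, -0.1, -0.1]
gripper_width: 1.0
t 2.8 pos [0.5019 0.0951 0.0257] f [ 0.7 -0.1 -0.1] w 1.0
shift mm [21.7 -0.3  0.5] jaw yaw 91.66 down [-1.4e-03 -1.0e-04 -1.0e+00] j6 -1.5294479909432452
```

View pics/pre_side.png

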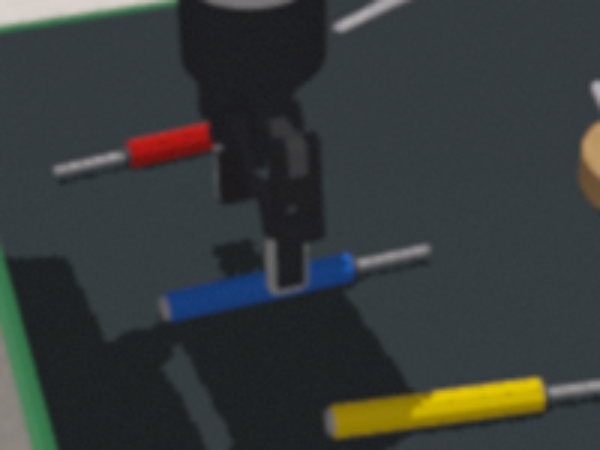

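The side view shows the jaws straddling the blue handle near mid-length, with the near pad at about crop (287,265). I'll lower and close.

```bash
python3 -m inch '[[10,0,0.5,0,0,0],[8,0,0,0,0,0],[3,0,0,0,0,0],[0,0,0,0,0,0]]'
python3 -m inch '[[0,0,0,0,0,0],[0,0,0,0,0,0],[0,0,0,0,0,0],[0,0,0,0,0,0],[0,0,0,0,0,0],[0,0,0,0,0,0],[0,0,0,0,0,0],[0,0,0,0,0,0]]' -1
python3 -c "
from workcell import *; from h import *
delta(read_state(),(.5023,.0948,.004))"
```

```text
time_s: 3.4
eef_pos: [0.5026, 0.0951, 0.0051]
ee_rot: [-0.011, 0.707, 0.011, 0.707]
force: [-0.8, -0.7, 0.6]
gripper_width: 0.995
time_s: 4.4
eef_pos: [0.5028, 0.0951, 0.0056]
ee_rot: [-0.011, 0.707, 0.011, 0.707]
force: [-1.4, 0.7, 7.0]
gripper_width: 0.166
t 4.4 pos [0.5028 0.0951 0.0056] f [-1.4  0.7  7. ] w 0.166
shift mm [ 1.6 -0.3 -0.5] jaw yaw 91.75 down [ 3.e-04  0.e+00 -1.e+00] j6 -1.531092824004031
```

```bash
python3 -m inch '[[-5,0,0,0,0,0],[-15,0,0,0,0,0],[-30,0,0,0,0,0],[-40,0,0,0,0,0],[-40,0,0,0,0,0],[0,0,0,0,0,0],[0,0,0,0,0,0]]'
python3 -c "
from workcell import *; from h import *
import cv2
delta(read_state(),(.478,-.254,.13))
for n in ('top','side'):
  c=read_camera(n); im=c['image'][:,:,::-1]
  cv2.imwrite(f'pics/lift_{n}.png',im)"
```

```text
time_s: 5.28
eef_pos: [0.5024, 0.0951, 0.1354]
ee_rot: [-0.011, 0.707, 0.011, 0.707]
force: [-0.9, -0.4, -1.4]
gripper_width: 0.16
t 5.275 pos [0.5024 0.0951 0.1354] f [-0.9 -0.4 -1.4] w 0.16
shift mm [   5.4 -348.2  -35.1] jaw yaw 91.75 down [ 2.e-04 -0.e+00 -1.e+00] j6 -1.5310932466563907
```

View pics/lift_side.png

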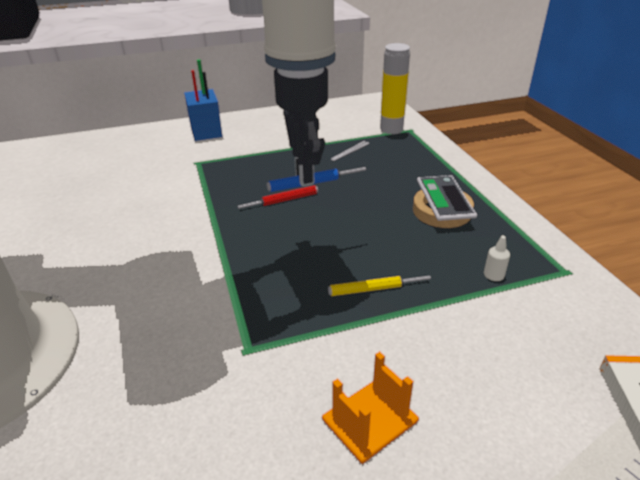

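View pics/lift_top.png

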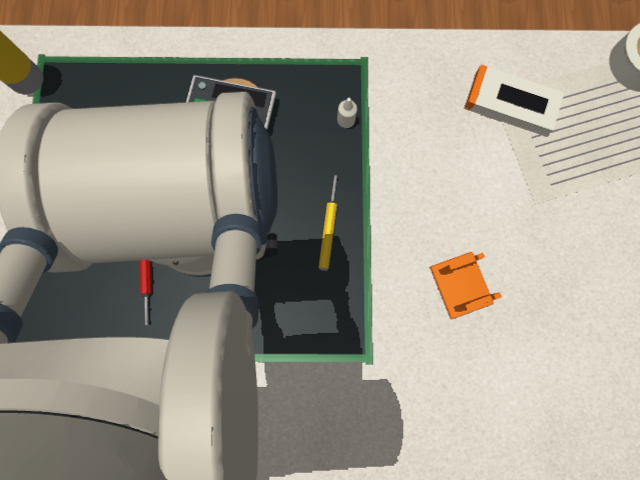

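The blue driver is held and clear of the bench: its handle runs (268,186) to (340,174) in the side view. Red and yellow haven't moved. I'll carry it to the rest.

```bash
python3 -m inch '[[-2,-20,-2,0,0,0],[-2,-36,-4,0,0,0],[0,-40,-4,0,0,0],[0,-40,-4,0,0,0],[0,-40,-4,0,0,0],[0,-40,-4,0,0,0],[0,-40,-4,0,0,0],[0,-40,-4,0,0,0],[0,-34,-3,0,0,0],[0,-18,-2,0,0,0]]'
python3 -m inch '[[0,0,0,-4,0,0],[0,0,0,-6,0,0],[0,0,0,-5,0,0],[0,0,0,-3.2,0,0],[0,0,0,0,0,0],[0,0,0,0,0,0],[0,0,0,0,0,0]]'
python3 - <<'E'
from workcell import *; from h import *
s=read_state(); delta(s,(.478,-.254,.13))
c=read_camera('side'); cv2.imwrite('pics/carry_side.png',c['image'][:,:,::-1])
t=read_camera('top'); cv2.imwrite('pics/carry_top.png',t['image'][:,:,::-1])
E
```

```text
time_s: 6.62
eef_pos: [0.4778, -0.255, 0.1383]
ee_rot: [-0.01, 0.708, 0.011, 0.707]
force: [-0.0, -0.2, -0.3]
gripper_width: 0.161
time_s: 7.5
eef_pos: [0.4783, -0.2536, 0.1392]
ee_rot: [-0.122, 0.697, 0.122, 0.696]
force: [0.4, -0.8, -1.3]
gripper_width: 0.163
t 7.5 pos [ 0.4783 -0.2536  0.1392] f [ 0.4 -0.8 -1.3] w 0.163
shift mm [ 9.2 -0.2 -0.4] jaw yaw 109.91 down [-2.e-04  2.e-04 -1.e+00] j6 -2.5161564082733383
```

View pics/carry_side.png

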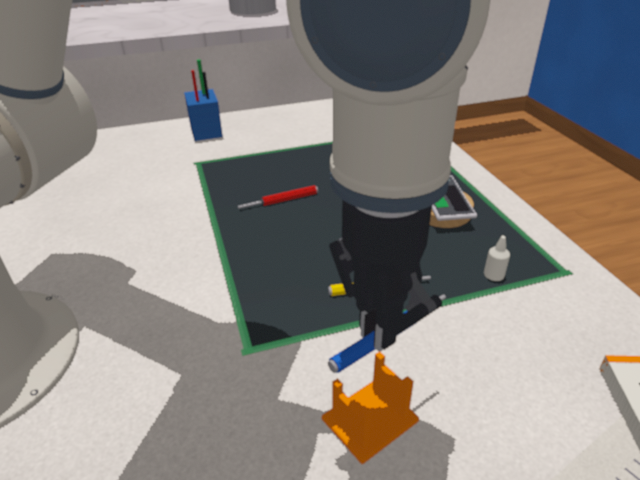

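View pics/carry_top.png

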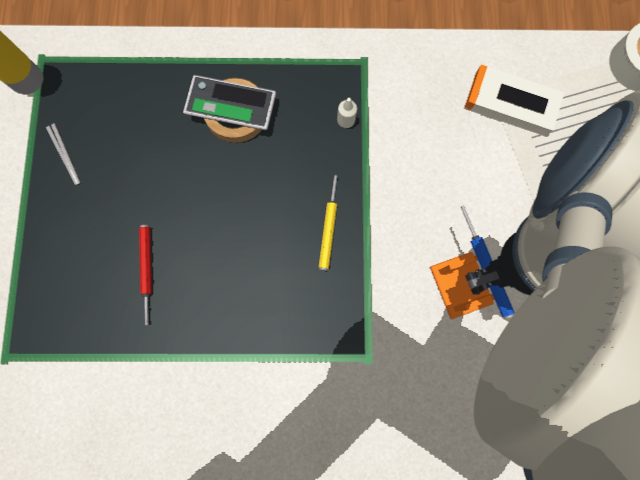

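Both views show the driver held over the rest, with its axis along the rest. The tail end is at side (335,364) and top (509,316), and the shaft tip is at side (444,297) and top (463,207). I'll triangulate these to check tilt and centring.

```bash
python3 - <<'E'
from workcell import *; from h import *
c=read_camera('side'); t=read_camera('top')
P=[d["K"]@np.linalg.inv(d["T"])[:3] for d in (c,t)]
mc=mask(c,(100,120,40),(130,255,255),(310,300,450,390)); mt=mask(t,(100,120,40),(130,255,255),(455,220,530,330))
for m in(mc,mt):
    p=np.argwhere(m)[:,::-1]; mu=p.mean(0); w=np.linalg.svd(p-mu)[2][0]; q=(p-mu)@w; print(len(p),mu,mu+w*q.min(),mu+w*q.max())
a=np.array([[335,364],[444,297]],float).T; b=np.array([[509.5,316],[463,207]],float).T
X=cv2.triangulatePoints(P[0],P[1],a,b); X=(X[:3]/X[3]).T; print(X.round(4)); d=X[1]-X[0]; L=np.linalg.norm(d); print(L,"pitch",np.degrees(np.arcsin(d[2]/L)),"yaw",np.degrees(np.arctan2(d[1],d[0])),"handle ctr",X[0]+d/L*.055)
cv2.imwrite('pics/z1.png',np.hstack([cv2.resize(c['image'][280:400,310:460,::-1],(390,312),interpolation=2),cv2.resize(t['image'][200:330,440:540,::-1],(390,507),interpolation=2)[:312]]))
E
```

```text
700 [355.76142857 350.63      ] [408.38116963 311.51274164] [334.56883688 366.3844691 ]
750 [492.08666667 277.312     ] [475.31535442 238.01192226] [508.1921154  315.05176525]
[[ 0.4255 -0.2743  0.145 ]
 [ 0.5747 -0.2206  0.1427]]
0.15852867257855502 pitch -0.8280677046326973 yaw 19.801970762550628 handle ctr [ 0.477258   -0.25569347  0.14423282]
```

View pics/z1.png

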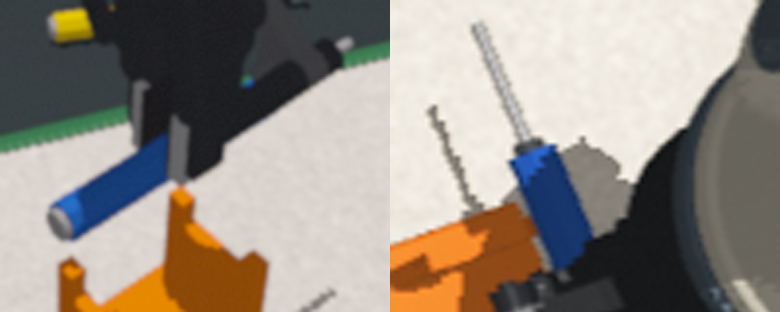

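The driver is level to within 1°, its length checks out (158.5 against 160 mm), yaw is 19.8°, and it is centred to within about 2 mm. I'll lower it, slowing near the seat.

```bash
python3 -m inch '[[10,0,0,0,0,0],[20,0,0,0,0,0],[20,0,0,0,0,0],[12,0,0,0,0,0],[5,0,0,0,0,0],[2,0,0,0,0,0],[0,0,0,0,0,0],[0,0,0,0,0,0]]'
python3 -m inch '[[1,0,0,0,0,0],[1,0,0,0,0,0],[0,0,0,0,0,0]]'
```

```text
time_s: 8.7
eef_pos: [0.4786, -0.254, 0.0707]
ee_rot: [-0.123, 0.696, 0.122, 0.697]
force: [0.8, -0.1, -1.2]
gripper_width: 0.161
time_s: 9.07
eef_pos: [0.4783, -0.2538, 0.0682]
ee_rot: [-0.122, 0.696, 0.122, 0.696]
force: [-0.0, 0.1, 0.4]
gripper_width: 0.16
```

```bash
python3 -m inch '[[1,0,0,0,0,0],[0,0,0,0,0,0]]'; python3 -m inch '[[1,0,0,0,0,0],[0,0,0,0,0,0]]';python3 -m inch '[[0.5,0,0,0,0,0],[0,0,0,0,0,0]]'
python3 - <<'E'
from workcell import *; from h import *
c=read_camera('side'); t=read_camera('top')
cv2.imwrite('pics/z2.png',np.hstack([cv2.resize(c['image'][320:470,300:450,::-1],(400,400),interpolation=2),cv2.resize(t['image'][210:330,420:540,::-1],(400,400),interpolation=2)]))
E
```

```text
time_s: 9.32
eef_pos: [0.4783, -0.2538, 0.0672]
ee_rot: [-0.122, 0.696, 0.123, 0.696]
force: [0.0, 0.1, -0.9]
gripper_width: 0.163
time_s: 9.57
eef_pos: [0.4783, -0.2538, 0.0662]
ee_rot: [-0.122, 0.696, 0.122, 0.696]
force: [-0.1, -0.2, -1.0]
gripper_width: 0.162
time_s: 9.82
eef_pos: [0.4784, -0.2538, 0.0658]
ee_rot: [-0.122, 0.696, 0.122, 0.696]
force: [0.1, -0.1, -0.7]
gripper_width: 0.165
```

View pics/z2.png

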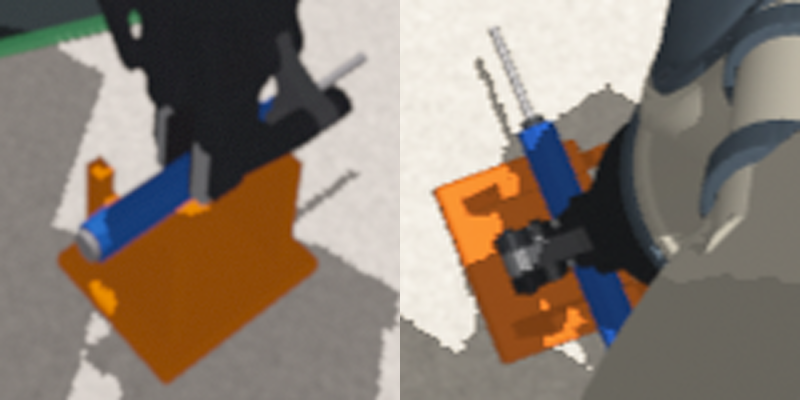

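The handle lies over and in both notches with the prongs clear. There's no contact force yet, so I'll keep creeping down.

```bash
python3 -m inch '[[0.5,0,0,0,0,0],[0,0,0,0,0,0]]'; python3 -m inch '[[0.5,0,0,0,0,0],[0,0,0,0,0,0]]';python3 -m inch '[[0.5,0,0,0,0,0],[0,0,0,0,0,0]]'
```

```text
time_s: 10.18
eef_pos: [0.4784, -0.2539, 0.0655]
ee_rot: [-0.123, 0.696, 0.122, 0.696]
force: [0.0, 0.9, 5.3]
gripper_width: 0.16
time_s: 10.42
eef_pos: [0.4785, -0.2539, 0.0654]
ee_rot: [-0.123, 0.696, 0.122, 0.697]
force: [-2.8, 1.6, 12.8]
gripper_width: 0.157
time_s: 10.68
eef_pos: [0.4785, -0.2539, 0.0653]
ee_rot: [-0.123, 0.696, 0.122, 0.697]
force: [-5.3, 2.6, 23.4]
gripper_width: 0.162
```

Contact is at z≈0.0656, as the seat height predicts. I'll ease off the preload, then open.

```bash
python3 -m inch '[[-1,0,0,0,0,0],[0,0,0,0,0,0]]'; python3 -m inch '[[0,0,0,0,0,0],[0,0,0,0,0,0],[0,0,0,0,0,0],[0,0,0,0,0,0]]' -0.3; python3 -m inch '[[0,0,0,0,0,0],[0,0,0,0,0,0],[0,0,0,0,0,0],[0,0,0,0,0,0]]' 0.4
python3 - <<'E'
from workcell import *; from h import *
c=read_camera('side'); t=read_camera('top')
cv2.imwrite('pics/z3.png',np.hstack([cv2.resize(c['image'][320:470,300:450,::-1],(400,400),interpolation=2),cv2.resize(t['image'][210:330,420:540,::-1],(400,400),interpolation=2)]))
E
```

```text
time_s: 10.92
eef_pos: [0.4785, -0.2539, 0.0655]
ee_rot: [-0.123, 0.696, 0.122, 0.697]
force: [-1.4, 1.2, 7.9]
gripper_width: 0.161
time_s: 11.42
eef_pos: [0.4783, -0.2538, 0.0652]
ee_rot: [-0.122, 0.696, 0.122, 0.696]
force: [-0.8, -0.4, -0.6]
gripper_width: 0.351
time_s: 11.92
eef_pos: [0.4783, -0.2538, 0.0653]
ee_rot: [-0.122, 0.696, 0.122, 0.696]
force: [-0.0, -1.0, 0.2]
gripper_width: 0.701
```

View pics/z3.png

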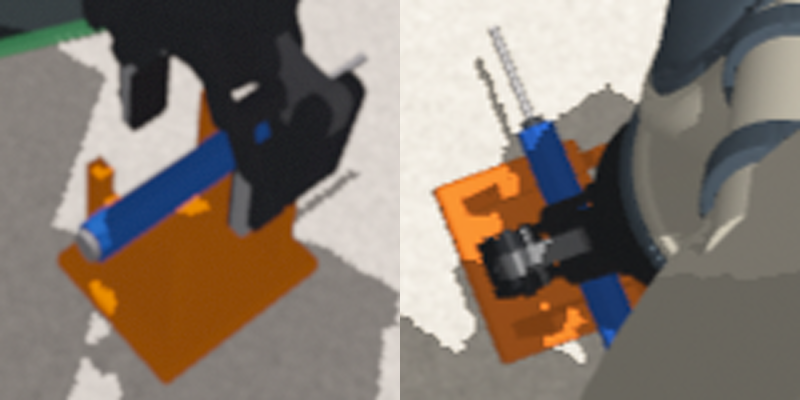

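The driver stayed put in both notches as the jaws opened clear of it. I'll retreat straight up, then to the side so the cameras have a clear view.

```bash
python3 -m inch '[[-8,0,0,0,0,0],[-20,0,0,0,0,0],[-35,0,0,0,0,0],[-40,0,0,0,0,0],[-40,0,0,0,0,0],[-30,0,0,0,0,0],[0,0,0,0,0,0]]'
python3 -m inch '[[0,25,0,0,0,0],[0,45,0,0,0,0],[0,50,0,0,0,0],[0,50,0,0,0,0],[0,50,0,0,0,0],[0,50,0,0,0,0],[0,30,0,0,0,0],[0,0,0,0,0,0]]'
python3 - <<'E'
from workcell import *; from h import *
print(read_state()["qvel"].round(3))
c=read_camera('side'); t=read_camera('top')
cv2.imwrite('pics/end_side.png',c['image'][:,:,::-1]); cv2.imwrite('pics/end_top.png',t['image'][:,:,::-1])
for d,b in((c,(310,330,450,460)),(t,(430,200,540,330))):
    p=np.argwhere(mask(d,(100,120,40),(130,255,255),b))[:,::-1]; mu=p.mean(0); w=np.linalg.svd(p-mu)[2][0]; q=(p-mu)@w; e=np.array([mu+w*q.min(),mu+w*q.max()])
    r=ray(d,e,.068); print(len(p),e.round(1).tolist(),r.round(4).tolist(),"mid",r.mean(0).round(4),np.linalg.norm(r[1]-r[0]))
E
```

```text
time_s: 12.9
eef_pos: [0.4793, -0.2544, 0.241]
ee_rot: [-0.124, 0.695, 0.121, 0.698]
force: [-0.2, -0.2, -0.9]
gripper_width: 0.698
time_s: 13.9
eef_pos: [0.3747, 0.0297, 0.238]
ee_rot: [-0.123, 0.697, 0.124, 0.696]
force: [0.3, -0.3, -0.7]
gripper_width: 0.699
[-0.047  0.015 -0.028 -0.009 -0.004 -0.039]
1239 [[409.7, 358.6], [334.1, 410.2]] [[0.5339, -0.2335, 0.068], [0.4264, -0.2725, 0.068]] mid [ 0.4802 -0.253   0.068 ] 0.11440805031883346
776 [[459.5, 246.9], [488.7, 316.4]] [[0.5307, -0.2357, 0.068], [0.4258, -0.2739, 0.068]] mid [ 0.4783 -0.2548  0.068 ] 0.11163733636099142
```

View pics/end_side.png

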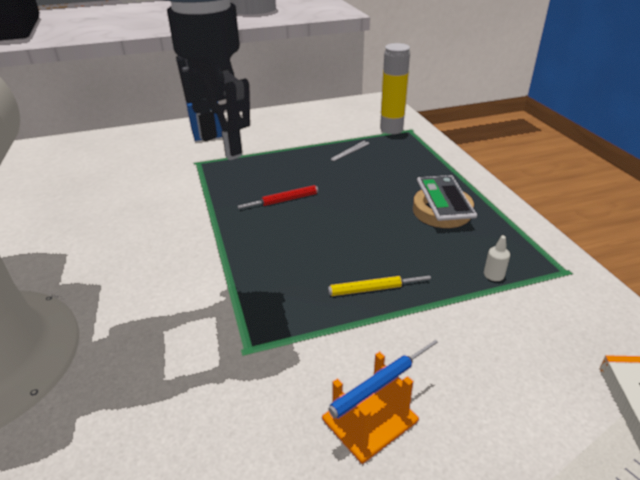

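View pics/end_top.png

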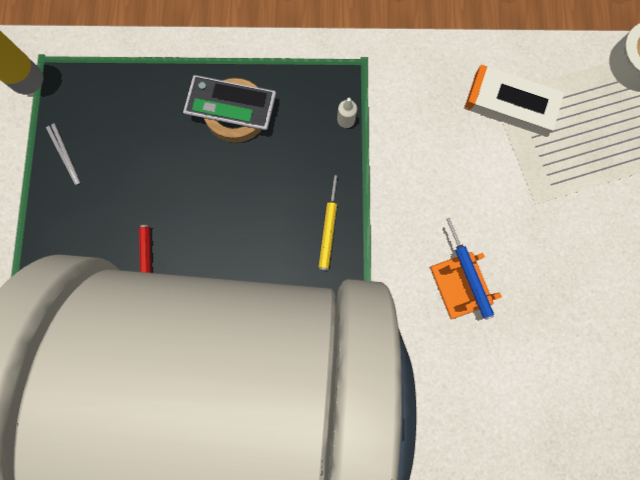

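Both views show the blue handle level in both notches (side (334,410) to (410,359), top (489,316) to (460,247)). Its centre is within about 2 mm of the rest's centre, and red and yellow are where they were. I'll hand it in.

```bash
python3 -m inch '[[0,0,0,0,0,0],[0,0,0,0,0,0]]'; python3 -c "
from workcell import *
print(hand_in())"
```

```text
time_s: 14.25
eef_pos: [0.3762, 0.0276, 0.2382]
ee_rot: [-0.122, 0.697, 0.122, 0.696]
force: [0.2, -0.1, 0.6]
gripper_width: 0.698
the job is handed in; nothing more can be done
None
```

The blue driver is lying level in both notches of the orange rest, and I handed the job in at 14.3 s of the 42 s allowed. I gripped it mid-handle and lowered it until it touched the seat. Just before release it was pressing down with about 23 N by the wrist reading; I eased that off before opening the jaws.

**Position:** after the arm moved clear, the two cameras put the handle's centre at (0.478, -0.255) and (0.480, -0.253). The rest's measured centre is (0.478, -0.254), so they agree within about 2 mm. The handle's length at seat height came out at 112–114 mm against the true 110 mm, and the shaft points away from the robot.

**Red and yellow drivers:** the last side view shows both where they lay at the start. In the last top view the arm hid part of the red one.

No check failed, and the gripper was open and clear of everything at hand-in.

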